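# Hang and tare the cheese-counter weighing basket

## Task

Get the hanging scale ready for weighing: still its swinging hook by holding the gripper against it (or pinching it) until it stops, then hang the empty basket on the hook by its bail and let go so that it hangs quietly. Then press the green tare key on the sloping keypad of the console until you feel it give way and hold it for about a second, without crushing it, and back off; press no other key and leave the goods on the counter where they are.

Things in the scene. Friction and masses are not known exactly. Their poses are not given: they have to be found in the camera images.
- stand: steel gallows of the hanging scale, fixed. Origin on the counter straight below the hook's pivot (z 435 mm); z up, x points from the hook to the column (36 mm square, 160 mm along +x). White load cell above, underside z 450 mm. The hook swings to and fro along the stand's x only (pivot axis y), at first by up to 0.24 rad either way, period about 0.9 s; it hardly dies away by itself.
- hook: brass hook of 8 mm round bar, 0.15 kg; origin on the pivot, axes as the stand's when plumb, turning with the swing. Bar centre in its frame (mm): shank at x 14 from z -30 to -215, jogging to x 0 above that; bottom of the bend x -8, z -235; the open side faces -x and up, free tip at x -33, z -202 (its top 4 mm higher). Clear gap from tip to shank 37 mm.
- hook_seat (a point): where the centre of the bail bar rests in the hook: hook frame x -8, y 0, z -227 mm; 207 mm above the counter when plumb. The shank then passes 22 mm beyond the bar (+x of the stand) and up past the basket's grip block, so an upright hand would strike it: lean the hand 25 to 40 degrees back to the stand's -x.
- basket: empty steel weighing pan 100 (x) x 130 (y) x 30 mm, about 0.32 kg, with a rigid bail of 7 mm wire in the plane x = 0: legs at y +-61 mm, level bar along y at height 110 mm. Orange plastic grip block 14 (x) x 24 (y) mm, height 110 to 165 mm, on the middle of the bar; the hook goes under the bar below it. Origin: centre of the underside. It starts on a wooden riser 50 mm high.
- basket_bar (a point): middle of the bail bar (centre of the wire), 110 mm above the basket's underside.
- basket_grip (a point): point in the orange block to pinch (by its y faces, hand leaning back as for the hanging), 145 mm above the basket's underside, 20 mm below the block's top.
- console: grey and black indicator, fixed, 160 mm wide. Origin on the counter below the middle of the key row; z up. Keypad normal (-0.454, 0, 0.891) in its frame, 27 degrees from vertical; panel 110 mm high at x 0. A display head over it (x 23 to 73, height 195 to 265 mm) bars an upright hand: come along the normal. Three keys 45 mm apart along y, any order: green tare, blue zero, amber print.
- tare_mount: black frame of the green tare key with the key; origin on the panel surface at the middle of the key, axes as the console's.
- tare_top (a point): middle of the face of the green tare key, which is 28 x 28 mm, 4 mm proud of the panel, normal as the keypad's.
- tare_key (a joint): travel of the tare key into the panel, m, 0 to 0.0015. It resists with 5 N before moving and needs about 8 N to be fully in; it registers from 0.001 (7 N). It springs back. The overlay is crushed above 30 N, so press with a force stop.
- zero_key (a joint): travel of the blue key, same kind; must not be pressed (registers from 0.0008).
- print_key (a joint): travel of the amber key, same kind; must not be pressed (registers from 0.0008).
- salami: grey salami 158 mm long, 38 mm thick, lying on the counter; origin under its middle, x along it. A bystander.
- soft_cheese: soft cheese in a round wooden box, 100 mm across, 38 mm high; origin under its middle. A bystander.
- jar: amber glass jar with black lid, 64 mm across, 85 mm high; origin under its middle. A bystander.
- blue_cheese: round cream-coloured blue cheese 90 mm across, 75 mm high; origin under its middle. A bystander.
- cracker_box: dark blue carton 45 x 85 x 140 mm, standing; origin under its middle. A bystander.
- cheese_block: yellow block of hard cheese 80 x 140 x 65 mm; origin under its middle. A bystander.
- olive_jar: green glass jar with white lid, 68 mm across, 95 mm high; origin under its middle. A bystander.
Things that resemble listed ones, but are neither listed nor needed, are in the scene too. Leave any turquoise or yellow look-alike of the basket alone.

How it is judged:
On the way, in this order (a step that is already met when the one before it is completed fails the run):
1. the swinging hook is brought to a stop by the fingers resting against it or holding it (contact force between the fingers and hook above 0.02 N and angular speed of hook below 0.4 rad/s), for 0.3 s.
2. the basket hangs on the hook by its bail, let go and quiet (distance between basket_bar and hook_seat below 0.015 m and contact force between basket and hook above 1.5 N and contact force between the fingers and basket below 0.05 N and angle between basket's own z axis and vertical below 0.3 rad and height (world z) of basket above 0.06 m and linear speed of basket below 0.12 m/s and angular speed of hook below 0.8 rad/s), for 0.3 s.
3. with the basket hanging quietly, the green tare key is pressed in until it registers (all of step 2 and value of joint tare_key above 0.001 m), for 0.3 s.
At the end, for the whole second after the job is handed in: the basket hangs on the hook by its bail, bar within 15 mm of the hook's seat, within 0.3 rad of upright, its underside more than 60 mm above the counter, moving slower than 0.12 m/s, released; the tare key has been pressed and has sprung back (under 0.5 mm) (all of step 2 and value of joint tare_key below 0.0005 m); the robot touches nothing.
It fails at once if the tare key is crushed with more than 30 N (contact force between anything else and tare_mount above 30 N).
It fails at once if the blue or amber key is pressed (value of joint any of zero_key, print_key above 0.0008 m).
It fails at once if a bystander is moved more than 30 mm (distance of any of salami, soft_cheese, jar, blue_cheese, cracker_box, cheese_block, olive_jar from where it was at the start of the episode above 0.03 m).
It also fails if it takes over 72 s, if anything falls off the work surface, if the arm or the gripper's body presses on something with over 40 N, if the wrist force passes 120 N, or if a joint passes its speed limit or range.

## Robot

A 7-joint arm with a two-finger parallel gripper is mounted at the origin on the work surface. World frame = base frame: x ahead of the robot, y to its left, z up, the work surface at z = 0. Lengths are in m, angles in rad, forces in N, time in s.
With the tool pointing down it reaches from about 0.425 to 0.95 m from the base axis. Payload 4.7 kg.
Tool frame: the origin (TCP) lies between the finger pads; the fingertips stand 25 mm ahead of it and the grasp point (between the pads) lies 6 mm ahead of it; x points along the fingers, z is the direction in which the jaws open and shut, and the axes are right-handed (so a half turn about x gives the same grasp; the last joint's range is limited). The gripper opens to 85 mm and grips with 20 to 120 N. Pads are 22 mm wide; open, the fingers measure 114 mm over their backs; the gripper's body (76 mm by 85 mm) begins 54 mm behind the grasp point. The pads swing forward as they close: fully open they stand 13 mm farther back than shut.
Start: joints at [-1.202, 0.469, -0.049, 1.532, 0.024, 1.141, -0.082], TCP at [0.261, 0.622, 0.256] pointing down, gripper open.
Joint ranges: [-2.59, 2.59], [-0.33, 1.99], [-1.39, 1.29], [0.1, 2.45], [-1.04, 4.18], [0.21, 1.99], [-2.66, 2.66]. Speed limits (rad/s): [2.57, 2.57, 3.14, 3.14, 3.14, 3.14, 3.14].

## Interface

Orientations are given as a 3x3 rotation matrix whose columns are the frame's x, y, z axes.
In Python, from rig import * gives the robot as it stands. Calls block until the motion is done:
- movep(position, orientation): joint-space move of the TCP to a pose.
- move_l(position, attitude=None, feed=0.15, until_force=None): straight line of the TCP; attitude=None keeps the orientation; feed is the mean speed in m/s. With until_force (N) it stops when the force on the tool has changed by that much, and returns True; else False.
- move_joints(angles): joint-space move.
- command_gripper(opening, newtons=None): finger opening in m; newtons is the grip in N (None keeps the last); returns when the fingers have stopped.
- sleep(seconds).
- inverse_kinematics(position, orientation): joint angles nearest the present ones, or None.
- sense(): the state.
- camera(name): name is "scene" or "top" or "wrist"; returns (picture, depth): 420x560x3 uint8, red, green, blue; 420x560 float32, m along the optical axis (not along the pixel's ray), 0 where there is no reading.
- camera_params(name): a dict with "K" (3x3 intrinsics, pixels), "position" and "rotation" of the camera in the world; the wrist camera has in their place "tool_from_camera" (4x4, takes a point from camera to tool coordinates, whose origin is the TCP and whose axes are the tool frame's). Camera axes: x right, y down, z forward; pixel columns grow to the right and rows downward; lengths in m; the calibration is good to about 2 mm. A picture is of the moment at which its call begins: read the wrist's pose just before it. camera_params takes no time and is no camera call.
A pose or a line that the arm cannot do raises Unreachable and nothing moves.
- finish_job(): hands the job in, once; it reports no verdict.
The state is a dict: "time_s": time; "joint_pos": joint angles; "qd": joint speeds; "joint_efforts": joint torques, N m; "position": TCP position; "tcp_rot": TCP orientation; "wrist_force": force on the tool from outside, world axes, zero at the start; "ft_torque": the same for the moment, N m; "finger_gap": finger opening in m.
Only numpy, scipy, OpenCV 4.12 (cv2) and the standard library are available. Lean on these libraries where they do the work, as an engineer would, in place of code of your own. Each camera call takes 0.05 s, during which the arm holds its last target. There are 200 camera calls.

## Working session

There is one attempt and no reset: what is moved stays moved. The work goes in short steps, each a Python script; the robot and the scene stay as the last script left them, time stands still between calls to the robot, and variables do not carry over. Pictures are saved under pics/ and viewed, about 8 in all and at most 12, crops included, and the job is handed in when it is done.

```bash
mkdir -p pics; ls
cat > h.py <<'E'
from rig import *
import numpy as np, cv2
def shot(n):
    s=sense(); im,d=camera(n); p=camera_params(n); K=p["K"]
    if n=="wrist":
        T=np.array(p["tool_from_camera"]); R0=np.array(s["tcp_rot"]); R=R0@T[:3,:3]; t=np.array(s["position"])+R0@T[:3,3]
    else: R=np.array(p["rotation"]); t=np.array(p["position"])
    v,u=np.indices(d.shape); K=np.array(K)
    P=np.stack([(u-K[0,2])/K[0,0]*d,(v-K[1,2])/K[1,1]*d,d],-1)@R.T+t
    P[d<=0]=np.nan
    return im,d,P
def save(name,im): cv2.imwrite("pics/"+name+".png",im[...,::-1])
E
python3 - <<'E'
from h import *
print(sense()["time_s"])
for n in("scene","top"):
    im,d,P=shot(n); save(n,im); np.savez("/tmp/"+n,im=im,P=P)
    p=camera_params(n);print(n,p)
E
```

```text
pics
0.0
scene {'K': array([[512.75869165,   0.        , 275.62713062],
       [  0.        , 512.75869165, 207.797144  ],
       [  0.        ,   0.        ,   1.        ]]), 'position': array([-0.19160644, -1.09610186,  1.42496015]), 'rotation': array([[ 0.84237999, -0.34999777,  0.40975298],
       [-0.53871677, -0.56588518,  0.62414598],
       [ 0.01342344, -0.74650889, -0.66524003]])}
top {'K': array([[426.59020206,   0.        , 277.69810224],
       [  0.        , 426.59020206, 207.06100061],
       [  0.        ,   0.        ,   1.        ]]), 'position': array([0.46203345, 0.01902241, 1.38571354]), 'rotation': array([[ 0.00292471, -0.99719272,  0.07482061],
       [-0.99975241, -0.00456623, -0.02177773],
       [ 0.02205825, -0.07473839, -0.99695918]])}
```

View pics/scene.png

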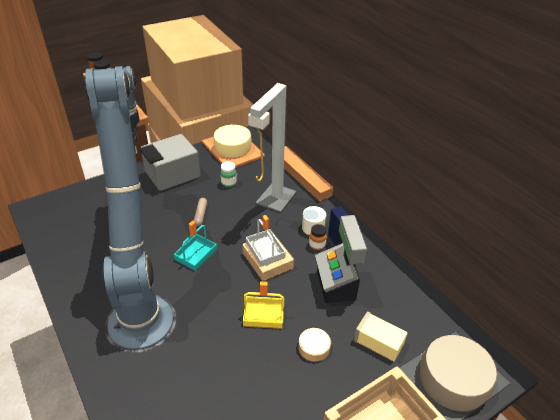

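View pics/top.png

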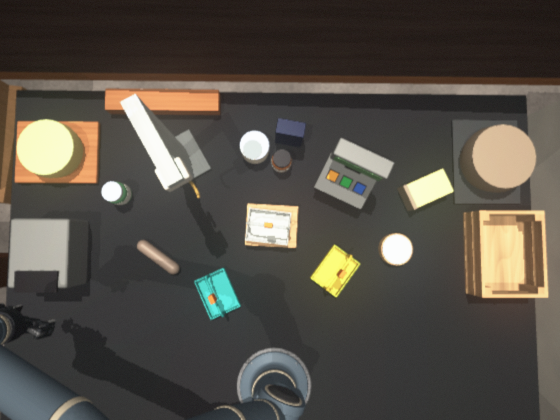

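The silver basket on the wooden riser (scene 265,245; top 270,226) is the target. Its look-alikes are turquoise (scene 195,250; top 217,293) and yellow (scene 264,310; top 336,270). The stand's load cell is at top (172,175), with the hook at top (194,188) and scene (262,155). The green key is the middle one (top 346,182; scene 333,264), with amber and blue on either side.

Run:
```python
from h import *
np.set_printoptions(precision=4,suppress=True)
for n,boxes in (("top",dict(col=(100,80,220,200),bask=(235,195,310,260),cons=(300,130,400,220))),("scene",dict(col=(235,75,310,215),bask=(235,205,300,285),cons=(305,240,365,305)))):
    z=np.load("/tmp/%s.npz"%n); im,P=z["im"],z["P"]; hsv=cv2.cvtColor(im,cv2.COLOR_RGB2HSV)
    def rep(name,box,mask):
        m=np.zeros(mask.shape,bool); x0,y0,x1,y1=box; m[y0:y1,x0:x1]=True; m&=mask&np.isfinite(P[...,0])
        q=P[m]; v,u=np.nonzero(m)
        if len(q): print(n,name,len(q),"med",np.median(q,0),"lo",np.percentile(q,3,0),"hi",np.percentile(q,97,0))
        return q
    H,S,V=[hsv[...,i].astype(int) for i in range(3)]; Z=P[...,2]
    rep("orange",boxes["bask"],(H<13)&(S>180)&(V>120)&(Z>.13))
    q=rep("steel",boxes["bask"],(S<60)&(V>110)&(Z>.06)&(Z<.1))
    print(cv2.minAreaRect((q[:,:2]*1000).astype(np.float32)))
    w=rep("bar",boxes["bask"],(Z>.145)&(Z<.175)&(S<90))
    w=rep("wood",boxes["bask"],(S>60)&(Z>.04)&(Z<.06)); print(cv2.minAreaRect((w[:,:2]*1000).astype(np.float32)))
    for c,(a,b) in dict(green=(45,80),blue=(100,125),amber=(10,25)).items(): rep(c,boxes["cons"],(H>=a)&(H<=b)&(S>150)&(V>70)&(Z<.16)&(Z>.07))
    w=rep("celltop",boxes["col"],(Z>.44)); print(cv2.minAreaRect((w[:,:2]*1000).astype(np.float32)))
    w=rep("brass",boxes["col"],(H>12)&(H<32)&(S>110)&(Z>.15)&(Z<.45))
    if len(w)>5: 
        i=np.argsort(w[:,2]); print(w[i][::max(1,len(i)//12)])
    w=rep("post",boxes["col"],(Z>.1)&(Z<.4)&(S<60)); 
    w=rep("foot",boxes["col"],(Z>.004)&(Z<.03)&(S<60)&(V>60))
    if len(w)>5: print(cv2.minAreaRect((w[:,:2]*1000).astype(np.float32)))
```

```text
top steel 175 med [0.5137 0.0233 0.0781] lo [ 0.447  -0.0468  0.0624] hi [0.5538 0.0875 0.0844]
((500.6932067871094, 21.01470184326172), (130.32887268066406, 99.76628112792969), 83.46495819091797)
top bar 86 med [0.4994 0.0271 0.1601] lo [ 0.4912 -0.038   0.1508] hi [0.5079 0.0806 0.1658]
top wood 657 med [ 0.5092 -0.0332  0.0488] lo [ 0.4404 -0.0678  0.0439] hi [0.5686 0.087  0.0542]
((503.9617004394531, 10.736991882324219), (159.7639617919922, 129.90481567382812), 87.06942749023438)
top blue 56 med [ 0.6164 -0.2541  0.1126] lo [ 0.6048 -0.2651  0.1058] hi [ 0.6273 -0.2425  0.1213]
top amber 81 med [ 0.6545 -0.173   0.113 ] lo [ 0.6412 -0.1864  0.1071] hi [ 0.6671 -0.1604  0.1219]
top celltop 2295 med [0.6463 0.2502 0.5238] lo [0.5724 0.1953 0.4658] hi [0.7457 0.309  0.5269]
((662.626220703125, 259.8389892578125), (202.02005004882812, 60.25967788696289), 29.967144012451172)
top brass 43 med [0.5971 0.2225 0.2081] lo [0.5747 0.2076 0.2024] hi [0.6135 0.2307 0.2358]
[[0.6002 0.2205 0.2022]
 [0.5889 0.2202 0.2026]
 [0.5972 0.223  0.2034]
 [0.5971 0.22   0.2045]
 [0.5859 0.2197 0.2053]

[... 1620 characters left out ...]
2305)
scene brass 115 med [0.6096 0.2286 0.2971] lo [0.5781 0.2103 0.2024] hi [0.6188 0.238  0.4161]
[[0.5966 0.2241 0.1973]
 [0.6133 0.2365 0.2064]
 [0.6136 0.2297 0.2157]
 [0.5764 0.2119 0.2284]
 [0.6129 0.2283 0.2409]
 [0.6173 0.2353 0.263 ]
 [0.6103 0.2237 0.287 ]
 [0.6147 0.2307 0.3084]
 [0.6109 0.2314 0.3274]
 [0.6016 0.2159 0.3491]
 [0.6126 0.2337 0.3696]
 [0.6069 0.2243 0.3857]
 [0.6023 0.2232 0.4092]]
scene post 772 med [0.719  0.2892 0.2627] lo [0.7054 0.2743 0.1106] hi [0.7528 0.3082 0.3927]
scene foot 821 med [0.7136 0.2926 0.009 ] lo [0.6057 0.2023 0.0043] hi [0.8897 0.7615 0.0198]
((923.5280151367188, 690.9339599609375), (1115.80029296875, 313.1656494140625), 60.77550506591797)
```

Run:
```python
from h import *
a=np.load("/tmp/scene.npz")["im"][75:300,180:380]; b=np.load("/tmp/top.npz")["im"][85:265,100:320]
a=cv2.resize(a,None,fx=2,fy=2,interpolation=2); b=cv2.resize(b,None,fx=1.8,fy=1.8,interpolation=2)
o=np.zeros((450,800,3),np.uint8); o[:a.shape[0],:400]=a; o[:b.shape[0],402:402+b.shape[1]]=b[:,:398]; save("crop",o)
```

```text
(no output)
```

View pics/crop.png

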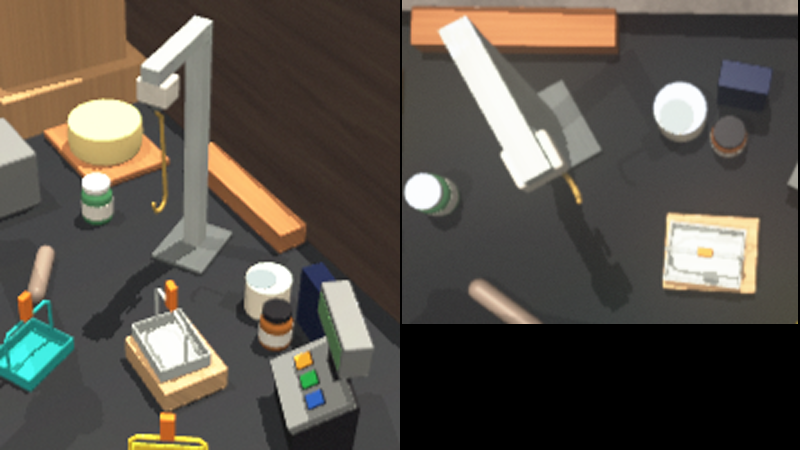

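Crop confirms it: the steel basket with the orange block sits on the riser, and the hook opens toward -x,-y. Stand yaw is about 28°, pivot about (0.60, 0.222), console yaw about -25°. Next I check reachability of the planned poses.

```bash
cat >> h.py <<'E'
np.set_printoptions(precision=4,suppress=True)
def yaw(a): return np.array([np.cos(a),np.sin(a),0.]),np.array([-np.sin(a),np.cos(a),0.])
UP=np.array([0,0,1.])
def rot(x,z):
    x=x/np.linalg.norm(x); z=z/np.linalg.norm(z); return np.stack([x,np.cross(z,x),z],1)
def lean(ax,az,t,s=1): # tool down, leaning back towards -ax, jaws along az
    return rot(-UP*np.cos(t)+ax*np.sin(t),s*az)
E
python3 - <<'E'
from h import *
ik=lambda p,R:inverse_kinematics(p,R)
sx,sy=yaw(np.radians(28)); piv=np.array([.60,.222,0])
cx,cy=yaw(np.radians(-25)); bx,by=yaw(np.radians(-5))
for side in(1,-1):
  for s in(1,-1):
    for dn in(0,20,35):
      x=side*sy*np.cos(np.radians(dn))-UP*np.sin(np.radians(dn)); R=rot(x,s*sx)
      p=piv+.014*sx+UP*.315
      print("pinch",side,s,dn,ik(p,R),ik(p-.12*x,R))
for s in(1,-1):
  R=lean(bx,by,np.radians(32),s);print("grasp",s,ik([.497,.02,.195],R),ik([.497-.06,.02,.295],R))
  R=lean(sx,sy,np.radians(32),s);print("hang",s,ik(piv-.008*sx+UP*.242,R),ik(piv-.1*sx+UP*.33,R))
  n=-.454*cx+.891*UP;R=rot(-n,s*cy);k=np.array([.633,-.216,.1135])
  print("key",s,ik(k+n*.025,R),ik(k+n*.12,R))
E
```

```text
pinch 1 1 0 [ 0.3408  0.8864 -0.6185  1.4774 -0.9636  1.6126  0.6066] [ 0.3365  0.9313 -0.4295  1.2844 -0.983   1.8525  0.586 ]
pinch 1 1 20 [-0.0322  0.6765 -0.0295  1.4807 -1.023   1.7021  0.6968] [ 0.0194  0.7359  0.1053  1.2749 -1.0339  1.9282  0.6633]
pinch 1 1 35 [-0.1859  0.5927  0.1433  1.4807 -0.9136  1.621   0.6649] [-0.1267  0.6311  0.264   1.2701 -0.9262  1.8574  0.6364]
pinch 1 -1 0 [ 0.3408  0.8864 -0.6185  1.4774 -0.9636  1.6126 -2.535 ] [ 0.3365  0.9313 -0.4295  1.2844 -0.983   1.8525 -2.5556]
pinch 1 -1 20 [-0.0202  0.677  -0.0485  1.4798 -1.0153  1.6949 -2.4501] [ 0.1056  0.7361 -0.0485  1.2676 -0.9663  1.8733 -2.5223]
pinch 1 -1 35 [-0.3069  0.6067  0.3337  1.4894 -0.9863  1.6858 -2.4226] [-0.2712  0.6642  0.5261  1.2814 -1.0341  1.9468 -2.4312]
pinch -1 1 0 [-1.2236  0.7816  0.5723  1.7185  1.0837  1.4995 -0.7642] [-1.3325  0.8248  0.5271  1.598   0.9842  1.6599 -0.7149]
pinch -1 1 20 [-1.1893  0.6364  0.548   1.683   0.8901  1.3673 -0.6071] [-1.2883  0.6371  0.4948  1.5476  0.8286  1.5731 -0.5681]
pinch -1 1 35 [-1.1295  0.5424  0.521   1.6511  0.7168  1.2883 -0.
[... 496 characters left out ...]
  0.7364  0.2164  0.5882] [-0.8462 -0.2721  0.4813  2.349   0.6435  0.6073  0.679 ]
hang 1 [-0.4084  0.2241  0.012   2.0384 -0.1595  0.3263  1.7987] [-0.9196 -0.0678  0.5242  2.1249 -0.0403  0.5198  1.702 ]
key 1 [-0.0055  0.4338  0.2872  2.0294 -0.1107  0.2322  1.4644] [-0.1012  0.2463  0.3577  2.0568  0.0244  0.3915  1.3405]
grasp -1 [-0.3522  0.0794  0.1452  2.3636  0.7364  0.2164 -2.5534] [-0.2985 -0.1988  0.0332  2.3288  0.3943  0.514  -2.218 ]
hang -1 [-0.797   0.2336  0.468   2.0587 -0.5016  0.3539 -1.025 ] [-0.661  -0.0479  0.276   2.1143 -0.088   0.5193 -1.3997]
key -1 [-0.3229  0.5113  0.7145  2.0461 -0.8618  0.3186 -0.9838] [-0.6766  0.4184  1.131   2.0814 -0.747   0.4905 -1.0787]
```

Run:
```python
from h import *
sx,sy=yaw(np.radians(28)); piv=np.array([.60,.222,0])
dn=np.radians(20); x=-sy*np.cos(dn)-UP*np.sin(dn); R=rot(x,sx)
p=piv+.014*sx+UP*.315
movep(p-.16*x,R); s=sense(); print(s["time_s"],s["position"])
A=[]
for i in range(10):
    im,d,P=shot("wrist")
    if i==0: save("w0",im)
    hsv=cv2.cvtColor(im,cv2.COLOR_RGB2HSV).astype(int); H,S,V=hsv[...,0],hsv[...,1],hsv[...,2]
    m=(H>12)&(H<32)&(S>110)&(P[...,2]>.19)&(P[...,2]<.44)&(np.hypot(P[...,0]-.6,P[...,1]-.222)<.12)
    q=P[m]; X=(q-piv)@sx; Y=(q-piv)@sy
    b=[np.median(X[abs(q[:,2]-z)<.008]) if (abs(q[:,2]-z)<.008).any() else np.nan for z in(.25,.29,.33,.37)]
    t=q[:,2]<.25
    A.append([sense()["time_s"],len(q),*b,np.median(Y[(q[:,2]>.25)&(q[:,2]<.37)]) if len(q) else 0, Y[t].mean() if t.any() else 0])
    if i==0: np.savez("/tmp/w0",im=im,P=P)
    sleep(.05)
print(np.array(A))
```

```text
1.6 [0.5414 0.3619 0.3694]
[[   1.65   2493.        0.0246    0.0216    0.0187    0.0149    0.0074
     0.0069]
 [   1.75   2538.        0.0264    0.0225    0.0187    0.0149    0.0074
     0.0068]
 [   1.85   2514.        0.0158    0.0139    0.0129    0.0111    0.0071
     0.0064]
 [   1.95   2481.       -0.0017    0.0012    0.0033    0.0054    0.0068
     0.0058]
 [   2.05   2506.       -0.0163   -0.0103   -0.0051    0.0006    0.0066
     0.0054]
 [   2.15   2509.       -0.0215   -0.0142   -0.0073   -0.0013    0.0065
     0.0051]
 [   2.25   2380.       -0.0143   -0.0083   -0.0034    0.0016    0.0066
     0.0055]
 [   2.35   2434.        0.0022    0.0033    0.0053    0.0072    0.007
     0.006 ]
 [   2.45   2464.        0.0177    0.0167    0.0148    0.0129    0.0073
     0.0066]
 [   2.55   2530.        0.0264    0.0234    0.0195    0.0157    0.0074
     0.0069]]
```

View pics/w0.png

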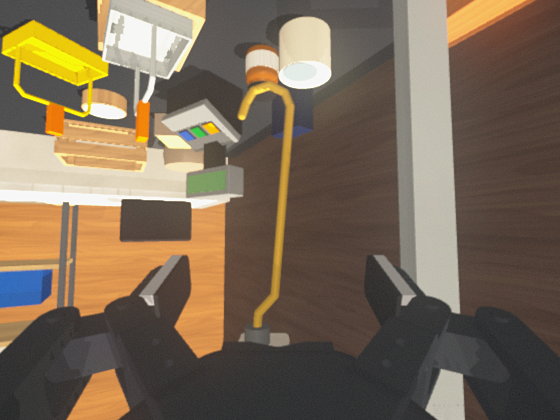

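Wrist view: the hook (285,200) hangs between the open fingers, and the column is at the right (425). The swing is about ±0.13 rad, and the shank's mean is X≈5.5 mm in my guessed frame. I'll pinch there.

```bash
cat >> h.py <<'E'
piv0=np.array([.5915,.2209,0]); SY=np.radians(29.5); sx,sy=yaw(SY)
def brass(P,im):
    hsv=cv2.cvtColor(im,cv2.COLOR_RGB2HSV).astype(int); H,S,V=hsv[...,0],hsv[...,1],hsv[...,2]
    m=(H>12)&(H<32)&(S>110)&(P[...,2]>.19)&(P[...,2]<.44)&(np.hypot(P[...,0]-.6,P[...,1]-.222)<.08)
    q=P[m]; return np.c_[(q-piv0)@sx,(q-piv0)@sy,q[:,2]]
def prof(q):
    for z in(.2,.21,.22,.23,.25,.27,.29,.31,.33,.35,.37,.39):
        b=q[abs(q[:,2]-z)<.004]
        if len(b): print(z,len(b),"X %.4f..%.4f med %.4f  Y med %.4f"%(b[:,0].min(),b[:,0].max(),*np.median(b[:,:2],0)))
    print("zmin",q[:,2].min())
E
python3 - <<'E'
from h import *
dn=np.radians(20); x=-sy*np.cos(dn)-UP*np.sin(dn); R=rot(x,sx)
p=piv0+.0135*sx+UP*.315-.006*x
movep(p-.12*x,R); move_l(p,feed=.12); s=sense(); print(s["time_s"],s["wrist_force"])
command_gripper(0,20); sleep(.6); s=sense(); print(s["time_s"],s["finger_gap"],s["wrist_force"])
im,d,P=shot("scene"); prof(brass(P,im))
command_gripper(.085); move_l(p-.15*x,feed=.2)
for i in range(3):
    im,d,P=shot("wrist"); print(sense()["time_s"]); q=brass(P,im); 
    if i: print([np.median(q[abs(q[:,2]-z)<.006,0]) for z in(.25,.33)])
    else: prof(q)
    sleep(.15)
# column geometry
c=(P[...,2]>.1)&(P[...,2]<.4); q=P[c]; X=(q-piv0)@sx;Y=(q-piv0)@sy; k=(X>.08)&(X<.25)&(abs(Y)<.1)
print("column X",np.percentile(X[k],[2,50,98]),"Y",np.percentile(Y[k],[2,50,98]))
f=k&(abs(X-np.percentile(X[k],3))<.006); print("front face slope",np.polyfit(Y[f],X[f],1) if f.sum()>10 else 0,f.sum())
E
```

```text
4.0083 [0.1645 0.2873 0.9638]
5.3 0.007058893170418694 [0.9396 1.5671 0.3741]
0.2 4 X -0.0223..-0.0098 med -0.0148  Y med -0.0010
0.21 8 X -0.0339..-0.0006 med -0.0121  Y med -0.0037
0.22 6 X -0.0373..0.0106 med 0.0028  Y med 0.0000
0.23 5 X -0.0436..0.0105 med -0.0364  Y med -0.0024
0.25 1 X 0.0085..0.0085 med 0.0085  Y med -0.0032
0.27 2 X 0.0061..0.0135 med 0.0098  Y med -0.0005
0.29 3 X 0.0057..0.0129 med 0.0097  Y med -0.0008
0.33 5 X 0.0058..0.0174 med 0.0082  Y med -0.0012
0.35 5 X 0.0063..0.0127 med 0.0096  Y med -0.0017
0.37 4 X 0.0073..0.0138 med 0.0109  Y med -0.0009
0.39 2 X 0.0048..0.0065 med 0.0057  Y med -0.0038
zmin 0.1971032750021533
7.0333
0.2 97 X -0.0259..0.0037 med -0.0100  Y med 0.0038
0.21 213 X -0.0328..0.0116 med -0.0140  Y med 0.0033
0.22 138 X -0.0365..0.0155 med -0.0268  Y med 0.0036
0.23 135 X -0.0382..0.0155 med -0.0297  Y med 0.0035
0.25 65 X 0.0087..0.0155 med 0.0116  Y med 0.0035
0.27 66 X 0.0097..0.0165 med 0.0126  Y med 0.0035
0.29 72 X 0.0097..0.0174 med 0.0136  Y med 0.0034
0.31 67 X 0.0107..0.0174 med 0.0145  Y med 0.0037
0.33 76 X 0.0107..0.0184 med 0.0145  Y med 0.0035
0.35 63 X 0.0117..0.0183 med 0.0145  Y med 0.0038
0.37 79 X 0.0117..0.0193 med 0.0155  Y med 0.0033
0.39 69 X 0.0127..0.0202 med 0.0164  Y med 0.0037
zmin 0.1982026216255839
7.2333
[np.float64(0.01074182010433907), np.float64(0.013641969985839324)]
7.4333
[np.float64(0.009305969255976211), np.float64(0.013174838678134387)]
column X [0.1448 0.1556 0.1802] Y [-0.014   0.0187  0.0204]
front face slope [0.0627 0.1456] 6669
```

The hook is stilled; residual is about ±2 mm. Seat is at X≈-10 mm, Y≈0. Now to the basket for a close look.

Run:
```python
from h import *
bx,by=yaw(np.radians(-6.5)); t=np.radians(27); R=lean(bx,by,t)
g=np.array([.498,.02,.195]); p=g-.006*R[:,0]-.13*R[:,0]
print(inverse_kinematics(p,R)); movep(p,R); s=sense(); print(s["time_s"],s["position"],s["joint_pos"])
im,d,P=shot("wrist"); save("w1",im)
H,S,V=np.moveaxis(cv2.cvtColor(im,cv2.COLOR_RGB2HSV).astype(int),2,0)
near=np.hypot(P[...,0]-.498,P[...,1]-.02)<.09
m=near&(H<18)&(S>170)&(V>120)&(P[...,2]>.15)&(P[...,2]<.24); q=P[m]
print("orange",len(q),q.min(0),q.max(0)); tp=q[q[:,2]>.2]; 
if len(tp)>5: print("top",tp.mean(0),cv2.minAreaRect((tp[:,:2]*1e3).astype(np.float32)))
m=near&(S<90)&(V>80)&(P[...,2]>.15)&(P[...,2]<.172); q=P[m]; print("bar",len(q),np.median(q,0),cv2.minAreaRect((q[:,:2]*1e3).astype(np.float32)),np.polyfit(q[:,1],q[:,0],1))
```

```text
[-1.0991 -0.3267  0.6566  2.2686  0.6196  0.8068  0.6666]
8.875 [0.4374 0.0278 0.317 ] [-1.0997 -0.3256  0.6557  2.2667  0.6198  0.8067  0.666 ]
orange 983 [0.4901 0.0104 0.1635] [0.506  0.0345 0.216 ]
top [0.4929 0.023  0.2088] ((497.8860168457031, 22.56930160522461), (23.347726821899414, 13.9138822555542), 83.7365493774414)
bar 742 [0.4978 0.0364 0.1624] ((497.2749328613281, 23.259166717529297), (127.61331939697266, 8.828696250915527), 82.29827880859375) [0.1194 0.4947]
```

View pics/w1.png

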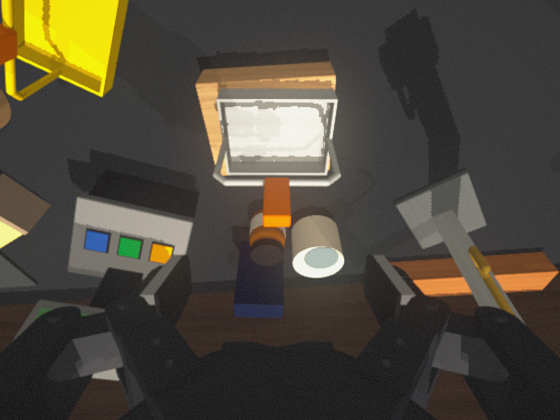

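The orange block is centred at pixel (277,200) between the fingers, on the silver basket. I grasp it and lift.

Run:
```python
from h import *
bx,by=yaw(np.radians(-7)); t=np.radians(27); R=lean(bx,by,t)
g=np.array([.4978,.0225,.195])-.006*R[:,0]
move_l(g-.1*R[:,0],R); move_l(g,feed=.1); print(sense()["wrist_force"])
command_gripper(0,50); s=sense(); print(s["time_s"],s["finger_gap"],s["wrist_force"],s["position"])
move_l(g+UP*.12,feed=.12); s=sense(); print(s["time_s"],s["finger_gap"],s["wrist_force"])
Rh=lean(sx,sy,t)
for X,z in((-.1,.30),(-.10,.26),(-.01,.30),(-.01,.255),(-.01,.205)):
    pt=piv0+X*sx+UP*(z+.035)-.006*Rh[:,0]; print(X,z,inverse_kinematics(pt,Rh))
im,d,P=shot("wrist"); save("w2",im)
T=R
q=P[(abs(P[...,2]-.28)<.02)]; near=np.hypot(P[...,0]-.498,P[...,1]-.02)<.09
S=cv2.cvtColor(im,cv2.COLOR_RGB2HSV)[...,1]
m=near&(S<90)&(P[...,2]>.265)&(P[...,2]<.30); q=P[m]; print("bar",len(q),q.mean(0) if len(q) else 0)
```

```text
[-0.3074 -0.1407 -0.9677]
11.0083 0.023046220023625177 [-0.2869 -0.7068 -0.0384] [0.4948 0.0226 0.2002]
12.1583 0.022889953313513695 [-0.5552 -0.2679 -3.4427]
-0.1 0.3 [-1.619  -0.2338  1.1054  2.0894  0.2976  0.7002  1.4275]
-0.1 0.26 [-1.7001 -0.1739  1.2467  2.1504  0.2207  0.5841  1.5114]
-0.01 0.3 [-0.3545  0.1255 -0.0486  1.8804 -0.0733  0.6686  1.7312]
-0.01 0.255 [-1.3498  0.283   1.1629  1.9856 -0.6343  0.6604  2.2576]
-0.01 0.205 [-0.829   0.2298  0.5063  2.0257 -0.4028  0.4761  2.0442]
bar 2460 [0.4967 0.0245 0.2806]
```

```bash
cat >> h.py <<'E'
t=np.radians(27); Rh=lean(sx,sy,t)
def H(X,z,Y=0): return piv0+X*sx+Y*sy+UP*(z+.035)-.006*Rh[:,0]
E
python3 - <<'E'
from h import *
movep(H(-.15,.30),Rh); s=sense(); print(s["time_s"],s["joint_pos"])
move_l(H(-.14,.257),feed=.1); s=sense(); print(s["time_s"],s["joint_pos"],s["position"])
for i in range(2):
    im,d,P=shot("wrist"); q=brass(P,im); print(len(q)); 
    if i==0: prof(q)
    else: print(np.median(q[abs(q[:,2]-.29)<.01,0]))
    sleep(.25)
S=cv2.cvtColor(im,cv2.COLOR_RGB2HSV)[...,1]; L=P-piv0; X=L@sx; Y=L@sy
m=(S<90)&(abs(P[...,2]-.257)<.015)&(abs(X+.14)<.03)&(abs(Y)<.07); print("bar",m.sum(),np.median(X[m]),np.percentile(Y[m],[2,98]),np.median(P[m][:,2]),np.polyfit(Y[m],X[m],1))
a,_,_=shot("scene"); o=np.hstack([im,cv2.resize(a[70:300,180:340],(292,420))])[:, :852]; save("pre",cv2.resize(o,(800,394)))
E
```

```text
12.85 [-1.333  -0.2834  0.8135  2.1646  0.2994  0.7178  1.4126]
13.4417 [-1.4003 -0.2075  0.9384  2.2167  0.237   0.5864  1.4857] [0.4676 0.1503 0.2975]
137
0.25 39 X 0.0040..0.0089 med 0.0061  Y med 0.0010
zmin 0.24875861765780405
150
nan
bar 2432 -0.13915053860997967 [-0.0593  0.0638] 0.2600962051440381 [-0.0058 -0.1388]
  return _methods._mean(a, axis=axis, dtype=dtype,
  ret = ret.dtype.type(ret / rcount)
```

View pics/pre.png

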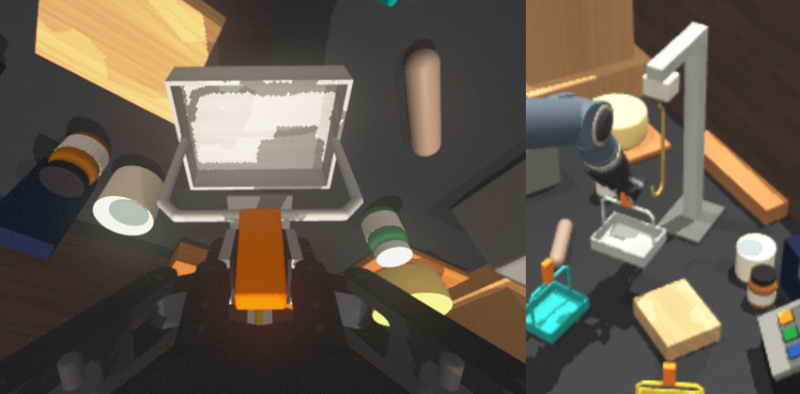

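The basket hangs level in the grip, its bar at X -139 mm, Y +2 mm, z 257 mm. The hook is plumb at the right of the scene crop (660,150). I slide it in over the tip.

Run:
```python
from h import *
r=move_l(H(-.012,.257,-.001),feed=.08,until_force=6); s=sense(); print(r,s["time_s"],s["joint_pos"],s["wrist_force"],(s["position"]-piv0)@sx)
sleep(.3)
a,_,P=shot("scene"); q=brass(P,a); prof(q)
w,_,_=shot("wrist"); o=np.hstack([w,cv2.resize(a[90:250,215:326],(292,420),interpolation=2)]); save("in",cv2.resize(o,(800,394)))
```

```text
False 15.8417 [-1.3142  0.2502  1.103   1.9861 -0.5709  0.6436  2.2031] [-0.741   0.2338 -3.2225] -0.01504277449655009
0.2 4 X -0.0205..-0.0151 med -0.0171  Y med -0.0023
0.21 7 X -0.0397..-0.0061 med -0.0160  Y med -0.0040
0.22 6 X -0.0402..0.0084 med -0.0013  Y med -0.0031
0.23 5 X -0.0470..0.0069 med -0.0349  Y med -0.0017
0.33 1 X 0.0153..0.0153 med 0.0153  Y med -0.0000
0.35 5 X 0.0015..0.0144 med 0.0103  Y med -0.0020
0.37 4 X 0.0076..0.0140 med 0.0095  Y med -0.0001
0.39 4 X 0.0031..0.0143 med 0.0100  Y med -0.0021
zmin 0.20066436877743477
```

View pics/in.png

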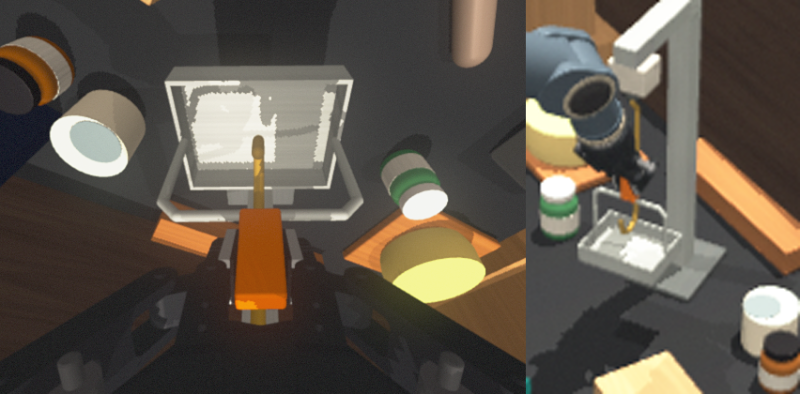

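The hook tip (258,145) now shows inside the bail, with the bar above it. I lower it.

Run:
```python
from h import *
r=move_l(H(-.012,.203,-.001),feed=.04,until_force=2.2); s=sense(); print(r,s["time_s"],s["joint_pos"],s["wrist_force"],"bar z",(s["position"]+.006*Rh[:,0])[2]-.035)
sleep(.3); print(sense()["wrist_force"])
w,_,P=shot("wrist"); save("w5",w); a,_,_=shot("scene")
o=np.hstack([w,cv2.resize(a[90:250,215:326],(292,420),interpolation=2)]); save("low",cv2.resize(o,(800,394)))
S=cv2.cvtColor(w,cv2.COLOR_RGB2HSV)[...,1]; L=P-piv0; X=L@sx; Y=L@sy
m=(S<90)&(abs(P[...,2]-.207)<.02)&(abs(X+.012)<.03)&(abs(Y)<.07); print("bar",m.sum(),np.median(X[m]),np.percentile(Y[m],[2,98]),np.median(P[m][:,2]))
```

```text
True 17.3417 [-1.2003  0.3062  0.9867  2.041  -0.7073  0.5595  2.3296] [-0.4163 -0.6524  3.8219] bar z 0.20830763644262323
[-0.172   0.8966  5.993 ]
bar 2634 -0.011736613622984749 [-0.0606  0.0635] 0.21054357263671308
```

View pics/low.png

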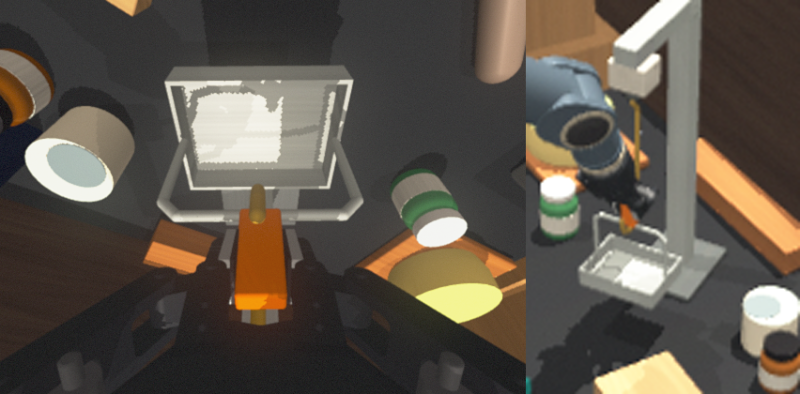

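Bar is seated (force jumped at z≈208 mm) with the tip showing in front of it. I release and back off along the tool axis.

Run:
```python
from h import *
p=np.array(sense()["position"]); move_l(p+UP*.001,feed=.02); sleep(.2); print(sense()["wrist_force"])
command_gripper(.055); sleep(.5); s=sense(); print(s["time_s"],s["finger_gap"],s["wrist_force"])
p=np.array(s["position"]); x=np.array(s["tcp_rot"])[:,0]
move_l(p-.05*x,feed=.06); move_l(p-.13*x,feed=.15)
for i in range(4):
    w,_,P=shot("wrist")
    S=cv2.cvtColor(w,cv2.COLOR_RGB2HSV)[...,1]; L=P-piv0; X=L@sx; Y=L@sy
    m=(S<90)&(abs(P[...,2]-.207)<.02)&(abs(X+.012)<.04)&(abs(Y)<.07); print(sense()["time_s"],"bar",m.sum(),np.median(X[m]),np.percentile(Y[m],[2,98]),np.median(P[m][:,2]))
    sleep(.15)
a,_,_=shot("scene")
o=np.hstack([w,cv2.resize(a[90:250,215:326],(292,420),interpolation=2)]); save("hung",cv2.resize(o,(800,394)))
cx,cy=yaw(np.radians(-25)); n=-.454*cx+.891*UP; k=np.array([.633,-.216,.1135])
for sg in(1,-1): print(sg,inverse_kinematics(k+n*.125,rot(-n,sg*cy)))
print(sense()["joint_pos"],sense()["position"])
```

```text
[ 1.1638 -0.6289 -1.9035]
19.15 0.054992405892020854 [0.2761 0.0444 0.1806]
20.9833 bar 776 0.0030783950734337004 [-0.0606  0.0642] 0.21044750858838884
21.1833 bar 812 0.0009464334785285752 [-0.0603  0.0641] 0.21059640331075724
21.3833 bar 818 -0.00688676577717102 [-0.0605  0.064 ] 0.2106787128884362
21.5833 bar 831 -0.010883311026723165 [-0.0607  0.0644] 0.21087551236178725
1 [-0.4804  0.2948  0.8267  2.0744 -0.3573  0.4147  1.7024]
-1 [-0.6852  0.4033  1.1335  2.0816 -0.7125  0.4903 -1.1088]
[-1.5771 -0.1226  1.1375  1.9962  0.0987  0.7332  1.6123] [0.5281 0.1838 0.3657]
```

View pics/hung.png

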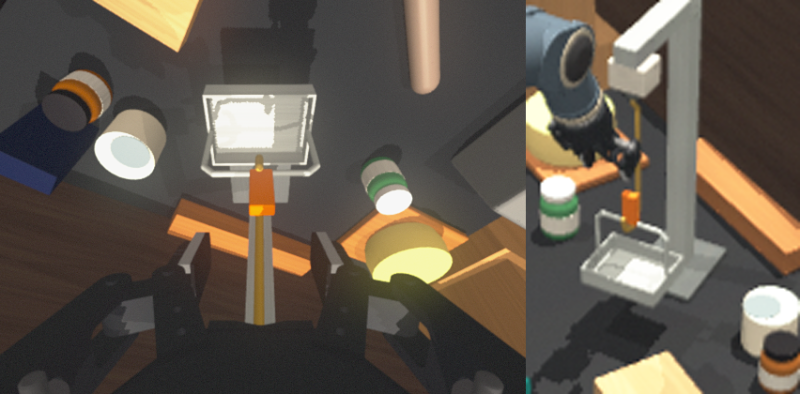

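The basket hangs on the hook with the fingers clear; the block is at (261,190) with the shank behind it, and the sway is about ±8 mm. Now to the console, with the fingers closed.

Run:
```python
from h import *
p=np.array(sense()["position"]); move_l(p-.09*sx+.01*UP,feed=.2)
cx,cy=yaw(np.radians(-25)); n=-.454*cx+.891*UP; k=np.array([.633,-.216,.1135]); R=rot(-n,cy)
movep(k+n*.17,R); command_gripper(0,20); s=sense(); print(s["time_s"],s["joint_pos"],s["position"],s["finger_gap"])
w,_,P=shot("wrist"); save("key",w); hsv=cv2.cvtColor(w,cv2.COLOR_RGB2HSV).astype(int); Hh,S,V=hsv[...,0],hsv[...,1],hsv[...,2]
near=np.hypot(P[...,0]-.633,P[...,1]+.216)<.09
c={}
for nm,(a,b) in dict(green=(45,80),blue=(100,125),amber=(10,25)).items():
    m=near&(Hh>=a)&(Hh<=b)&(S>150)&(V>60)&(P[...,2]<.14)&(P[...,2]>.08)
    l,lab,st,ce=cv2.connectedComponentsWithStats(m.astype(np.uint8)); i=1+st[1:,4].argmax(); q=P[lab==i]; c[nm]=(q.min(0)+q.max(0))/2
    print(nm,len(q),c[nm],q.mean(0),ce[i]); 
    if nm=="green": u,sv,vt=np.linalg.svd(q-q.mean(0),full_matrices=False); print("normal",vt[2]*np.sign(vt[2,2]))
d=c["amber"]-c["blue"]; print("yaw",np.degrees(np.arctan2(d[1],d[0]))-90,np.linalg.norm(d),n)
```

```text
24.3667 [-0.5249  0.1773  0.8188  2.0713 -0.1021  0.4846  1.4689] [ 0.563  -0.1833  0.265 ] -5.931934110172272e-05
green 749 [ 0.6333 -0.2116  0.1138] [ 0.6322 -0.2113  0.1139] [279.3698 195.3485]
normal [-0.3981  0.188   0.8978]
blue 706 [ 0.6137 -0.2517  0.1138] [ 0.6132 -0.2522  0.1139] [234.5864 195.4419]
amber 803 [ 0.6528 -0.1709  0.1134] [ 0.6512 -0.1708  0.1138] [323.9253 195.4072]
yaw -25.816475561733213 0.08977831870920139 [-0.4115  0.1919  0.891 ]
```

View pics/key.png

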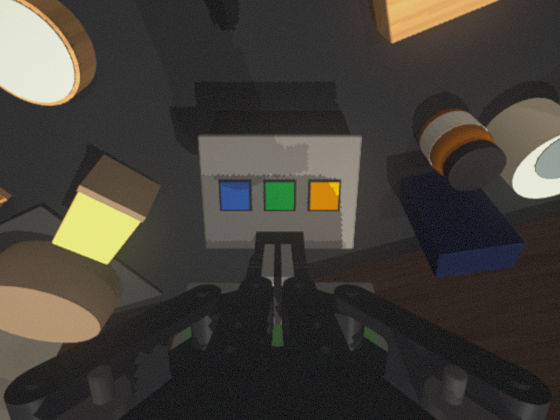

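Green is the middle key at (279,195), measured at (0.633,-0.2117,0.1137). Blue is to the left, amber to the right. I press with a force stop.

Run:
```python
from h import *
cx,cy=yaw(np.radians(-25.6)); n=-.454*cx+.891*UP; k=np.array([.633,-.2117,.1137]); R=rot(-n,cy)
move_l(k+n*(.025+.015),R,feed=.1); sleep(.3); f0=np.array(sense()["wrist_force"])
r=move_l(k+n*(.025-.006),feed=.008,until_force=9)
for i in range(6):
    s=sense(); print(r,round(s["time_s"],2),"depth",(np.array(s["position"])-k)@n-.025,"F",(np.array(s["wrist_force"])-f0)@n,np.array(s["wrist_force"])-f0); sleep(.25)
```

```text
True 28.1 depth -0.0020944752019083183 F 7.686415388065584 [-2.9347  0.0381  7.2698]
True 28.35 depth -0.0020183076503879765 F 8.687097143566241 [-3.3844 -0.2812  8.2565]
True 28.6 depth -0.002019169024200268 F 8.499030142438137 [-3.786   1.1292  7.5504]
True 28.85 depth -0.002005076079558507 F 8.132781729672175 [-3.4587  1.7774  7.147 ]
True 29.1 depth -0.0019929377901561525 F 8.140895591869002 [-3.1411  0.3946  7.6066]
True 29.35 depth -0.0019949847125048034 F 8.202754507262714 [-3.0384  0.5692  7.6847]
```

Run:
```python
from h import *
s=sense(); p=np.array(s["position"]); x=np.array(s["tcp_rot"])[:,0]
r=move_l(p+.003*x,feed=.006,until_force=3)
for i in range(3): s=sense(); print(r,np.linalg.norm(s["wrist_force"]),-(np.array(s["position"])-p)@-x); sleep(.3)
move_l(p-.02*x,feed=.03); move_l(p-.13*x,feed=.15); sleep(.5)
print(sense()["time_s"],sense()["wrist_force"])
a,_,P1=shot("scene"); sleep(.4); b,_,P2=shot("scene")
for im,P in((a,P1),(b,P2)):
    Hh,S,V=np.moveaxis(cv2.cvtColor(im,cv2.COLOR_RGB2HSV).astype(int),2,0)
    m=(np.hypot(P[...,0]-.585,P[...,1]-.217)<.05)&(Hh<18)&(S>170)&(V>110)&(P[...,2]>.2)&(P[...,2]<.28); q=P[m]-piv0; print("block X,Y,z",len(q),np.median(q@sx),np.median(q@sy),q[:,2].min(),q[:,2].max())
    m=(np.hypot(P[...,0]-.585,P[...,1]-.217)<.09)&(S<60)&(P[...,2]>.085)&(P[...,2]<.14); print("pan",m.sum(),np.percentile(P[m],[3,97],axis=0).round(3).tolist())
save("end",np.hstack([cv2.resize(b[60:300,180:380],(500,600)),]))
```

```text
True 8.78102023913386 0.0001312503380216831
True 7.977087039260172 2.2222684206730943e-05
True 7.987176312361053 2.6120806171357613e-05
32.9583 [-0.5194  0.4848 -0.0211]
  return _methods._mean(a, axis=axis, dtype=dtype,
  ret = ret.dtype.type(ret / rcount)
Traceback (most recent call last):
ValueError: zero-size array to reduction operation minimum which has no identity
```

Run:
```python
from h import *
ims=[]
for i in range(2):
    b,_,_=shot("scene"); t,_,P=shot("top"); ims.append((b,t)); sleep(.2)
b,t=ims[0]; save("end",np.hstack([cv2.resize(b[60:310,170:400],(414,450)),cv2.resize(t[80:280,90:250],(360,450))]))
print(sense()["time_s"])
```

```text
34.0583
```

View pics/end.png

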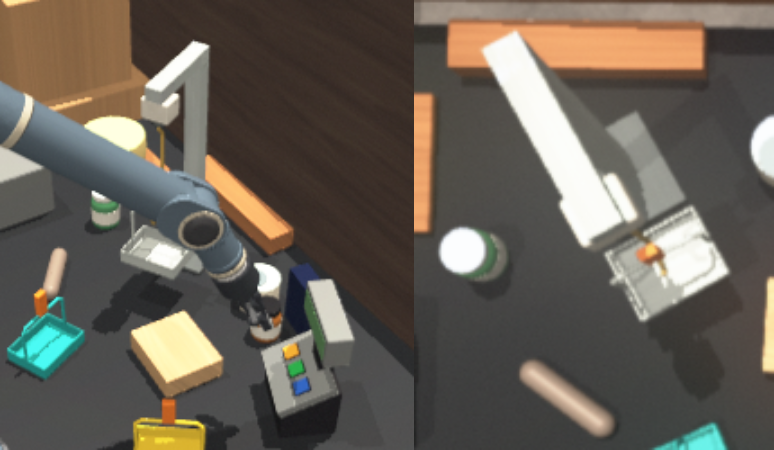

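The basket hangs on the hook (top crop 650,252) and the keypad is clear of the hand. The hold force of about 8 N was only slightly above the 7 N that registers. There's ample time, so I press once more, a bit firmer, to be sure.

Run:
```python
from h import *
cx,cy=yaw(np.radians(-25.6)); n=-.454*cx+.891*UP; k=np.array([.633,-.2117,.1137]); R=rot(-n,cy)
move_l(k+n*.033,R,feed=.1); sleep(.3); f0=np.array(sense()["wrist_force"])
r=move_l(k+n*.019,feed=.008,until_force=14)
for i in range(4):
    s=sense(); print(r,round(s["time_s"],2),"depth",(np.array(s["position"])-k)@n-.025,"F",(np.array(s["wrist_force"])-f0)@n); sleep(.3)
move_l(k+n*.045,feed=.03); move_l(k+n*.16,feed=.15); sleep(.5); s=sense(); print(s["time_s"],s["wrist_force"])
for i in range(3):
    im,_,P=shot("top"); Hh,S,V=np.moveaxis(cv2.cvtColor(im,cv2.COLOR_RGB2HSV).astype(int),2,0)
    m=(np.hypot(P[...,0]-.585,P[...,1]-.217)<.06)&(Hh<20)&(S>150)&(V>100)&(P[...,2]>.25)&(P[...,2]<.28); q=P[m]-piv0
    print("block top",m.sum(),(np.median(q@sx),np.median(q@sy),np.median(q[:,2])) if m.any() else 0); sleep(.15)
finish_job()
```

```text
True 36.95 depth -0.0021724552497630473 F 7.852292713963478
True 37.25 depth -0.0020796676684506216 F 7.7173889678801375
True 37.55 depth -0.0020776476899199772 F 7.73657468968311
True 37.85 depth -0.002077453549322237 F 7.056364487805815
40.475 [-0.5814 -0.0219 -0.6962]
block top 27 (np.float64(-0.0009161360794961952), np.float64(0.0020108901629902766), np.float64(0.2621979086025945))
block top 25 (np.float64(-0.000375021936650681), np.float64(0.0023593050569551185), np.float64(0.26209429708201504))
block top 28 (np.float64(-0.005883750805630258), np.float64(0.0011599445677774498), np.float64(0.26348364140893854))
the job is handed in; nothing more can be done
```

I stilled the hook, hung the empty basket on it by its bail, pressed the green tare key twice and handed the job in at about 40.6 s. The hand-in gives no verdict.

- **Hook:** I pinched the shank at its plumb position for more than 0.6 s. After release it swayed only about ±2 mm.
- **Basket:** I took the silver basket by the orange block, lowered the bar into the bend until the force rose at about 208 mm, and let go. Just before hand-in the block top was at about 262 mm, as expected for a seated bar. It was still swaying a few millimetres, which I estimate is well under the speed limit.
- **Tare key:** In both presses the key gave way about 2 mm past the measured face, against a nominal travel of 1.5 mm. The first press held about 8 N for over a second.
- **Disagreement on the force:** I repeated the press with a 14 N stop to be sure. The stop triggered, yet the held force still read only 7.1 to 7.9 N. So the sensor never confirmed a clear margin over the 7 N that registers. The depth and both force stops suggest the key bottomed.
- **Other things:** I pressed no other key and touched no goods that I know of. I did not re-measure the goods' positions. The hand was clear of everything at hand-in, with the wrist force near zero.

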